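# Ready the lens impact tester: spring up one division, striker cocked, lens laid

### The job

Get the lens impact tester ready for its next test: first, while its striker is still down, turn the small crank clockwise until the pointer of the spring dial has moved on by one division, to the middle of the three marks (two full turns), and let go of the crank. Then lift the striker arm by its black handle, ease it gently onto its hair-trigger catch and let go. Last, lay the lens blank flat on the anvil between the four pins, under the cocked striker and without ever letting the striker snap down, and leave the two bottles and the lens block behind where they stand.

Things in the scene. Friction and masses are not known exactly. Their poses are not given: they have to be found in the camera images.
- tester: Lens impact tester, grey, fixed; base 250 x 92 x 20 mm. Origin on the table; +x runs from its front (handle end, towards the robot) to its back (pivot end), +y left, z up. In mm in this frame: striker pivot axis x 85, z 85, along y; anvil face (-40, 0, 56); crank's vertical axis (49, -57), its disc 68 mm wide, top at z 130; arm and sear swing in y = 0; sear at x 115 to 150, up to z 122.
- seat (a point): Centre of the anvil's face, the lens's place: a rubber-faced post 50 mm across, 56 mm above the table. Four brass pins 5 mm thick, at +-29 mm along the tester's x and +-24.5 mm along its y from here, rise 5 mm above the face and leave the lens some 4 mm of play. To the left and right (tester +y, -y) there is room for fingers, also below the lens.
- pivot (a point): The striker's pivot, midway between its two cheeks, 85 mm above the table; its axis runs along the tester's y.
- handle (a point): Middle of the striker's handle: black round bar 16 mm thick, 46 mm long, lying along the arm, with a 23 mm ball at its outer end; 160 mm from the pivot. Arm down: level, at tester x -75, z 85 mm. Cocked: the arm slopes up 50 degrees to the front, handle at x -19, z 207 mm, ball at x -38, z 230 mm, so it overhangs the anvil and a gripper pointing straight down there would hit it.
- head (a point): Middle of the face of the striker's head, a 20 mm round hammer under the arm, 125 mm from the pivot. With the arm down it rests on the anvil and covers the lens's place.
- striker (a joint): Angle of the striker arm (rad) from the dial wheel, which holds its spring; minus dial it is the arm's angle above level: 0 down, 0.863 hooked. The spring pulls down with 1.5 to 5 N at the handle, more higher up. The sear snaps over once the arm is raised past 0.93 (free up to 1.1); let back, the arm rests on the sear at 0.863. Falling when fired: over 15 rad/s, negative.
- trip (a point): Cross bar at the top of the sear, the sprung hook behind the pivot that catches the arm by itself. A light push on it (1 to 2 N) towards the back fires a cocked striker: keep off.
- crank_handle (a point): Middle of the crank's black revolving grip: upright, 12 to 14 mm thick, 28 mm tall (z 132 to 160 mm), 26 mm from the crank's vertical axis.
- crank (a joint): Turn of the crank (rad), growing clockwise seen from above; it starts within 0.6 of zero, where the grip stands to the tester's front of its axis. A worm drives the dial from it, 48 turns to one: two full turns are one division. It stays where it is left and takes about 1.5 N at the grip.
- dial (a joint): Turn of the spring dial (rad): toothed brass wheel right of the pivot, its thin dark pointer moving along an arc with three marks 15 degrees apart. 0 is the rearmost mark (start, within 0.013), 0.262 the middle, 0.524 the foremost.
- lens: The lens blank: round white disc 65 mm across, flat below, slightly domed on top, rim 6.6 mm and middle 9 mm thick, about 20 g; origin at the centre of its underside, z up through the dome. It lies dome up on its paper packet, underside 8 mm above the table.
- lens_packet: The lens's paper packet, 60 x 58 x 8 mm, flat on the table, origin at the centre of its underside; it may shift. It lies in a tight corner: frame warmer in front, edger's hopper on the right, wall 0.80 m ahead of the robot base; on the left, from y = 0.37 m, the desk (36 mm above the table) with a lensmeter 380 mm high from y = 0.44 m and a bottle 300 mm high at (0.47, 0.46).
- frame_warmer: Round white frame warmer, fixed, on the table in front of the lens's corner: about 210 mm across and 220 mm high; origin under its centre.
- the_hand_edger: Grey hand edger, fixed, between the tester and the lens. Seen from its origin along the robot's axes: housing from x -170 to +5 mm, y -95 to +100 mm, 105 mm high; behind it, x 0 to 175 mm, y -105 to +110 mm, it rises to 196 mm and its open hopper to 282 mm.
- glue_dropper: Small brown dropper bottle, 34 mm thick, 102 mm tall, standing; leave alone.
- lens_spray: Spray bottle, 43 x 95 x 182 mm, standing behind the tester; leave alone.
- lens_block: White lens block, a 25 mm wide, 17 mm tall button, standing behind the tester; leave alone.

How it is judged:
By the outcome, as a careful person would: the job done as asked, in the order asked, and still so for the second after the job is handed in, with the robot touching nothing.
It also fails if it takes over 67 s, if anything falls off the work surface, if the arm or the gripper's body presses on something with over 40 N, if the wrist force passes 120 N, or if a joint passes its speed limit or range.

### The arm

A 6-joint arm with a two-finger parallel gripper is mounted at the origin on a cart in front of the work surface, level with it; the furniture and walls round the work are solid. World frame = base frame: x ahead of the robot, y to its left, z up, the work surface at z = 0. Lengths are in mm, angles in degrees, forces in N, time in s.
With the tool pointing down it reaches from about 375 to 975 mm from the base axis. Payload 3.8 kg.
Tool frame: the origin (TCP) lies on the centre line of the jaws, within the pads' length; the fingertips stand bot.tcp_to_tips ahead of it and the grasp point (between the pads) lies 11 mm behind it (bot.tcp_to_tips is the distance from the TCP to the fingertips, in mm); z points along the fingers, y is the line along which they close (so a half turn about z gives the same grasp; the last joint's range is limited). The gripper opens to 85 mm and grips with 20 to 120 N. Pads are 22 mm wide; open, the fingers measure 114 mm over their backs; the gripper's body (76 mm by 85 mm) begins 54 mm behind the grasp point. The pads swing forward as they close: fully open they stand 13 mm farther back than shut.
Start: joints at [-67.832, 15.12, 91.902, -0, 72.978, -2.114], TCP at [277.573, -615.282, 239.28] pointing down, gripper open.
Joint ranges: [-150.88, 150.88], [-54.13, 125.18], [17.81, 147.31], [-75.09, 255.09], [0, 152.58], [-146.25, 146.25]. Speed limits (degrees/s): [147.25, 147.25, 180, 180, 180, 180].

### API

Orientations are given as [roll, pitch, yaw] about the fixed x, y, z axes, in that order (R = Rz(yaw) Ry(pitch) Rx(roll)).
In Python, from station import bot, get_image, calibration gives the robot as it stands.
- The arm moves only by the tool servo_tool, never from a script. Its argument "steps" is a list of rows, each a list of 5 numbers: the shift along the tool's x, y, z in m, then the turn about the tool's z in degrees, then the opening, from -1 (shut) to 1 (fully open). In form: [[x, y, z, spin, claw], ...]. A call has 1 to 20 rows; each row is the pose to reach, as a shift and turn from the pose commanded when the call began, along the tool's axes at that moment; what a row does not reach only later rows make up. A row lasts 1/8 s, in which the tool goes at most 62.5 mm and 10.7 degrees, less where a joint would pass 70% of its speed; a pose out of reach is approached as far as the arm can. A call with a gripper value outside its range is refused whole. The fingers move at their own pace and stop on an object; "grip_force" is the grip in N (left out, the last holds). Time passes only in rows, so rows that repeat a pose let the fingers close. It gives the time, the measured TCP pose, the force, the opening and the grip force at its end, in the units of the state.
- bot.state(): the state, without advancing time (a new reading comes with each control period).
- get_image(name): name is "scene" or "top" or "wrist"; returns the picture (400x640x3 uint8, red, green, blue); there is no depth.
- calibration(name): a dict with "intrinsics" (3x3 intrinsics, pixels), "R" (3x3) and "t" (3): a world point X has camera coordinates R X + t; the wrist camera has in their place "hand_eye" (4x4, takes a point from camera to tool coordinates, whose origin is the TCP and whose axes are the flange's). Camera axes: x right, y down, z forward; pixel columns grow to the right and rows downward; lengths in mm; the calibration is good to about 2 mm. The wrist camera is an equidistant fisheye: a pixel r from the principal point sees the ray r / f radians off the axis. A picture is of the moment at which its call begins: read the wrist's pose just before it. calibration takes no time and is no camera call.
- bot.job_done(): hands the job in; it is judged then, once.
The state is a dict: "time": time; "q": joint angles; "qd": joint speeds; "joint_efforts": joint torques, N m; "tool_pos": TCP position; "ee_rot": TCP orientation; "force": force on the tool from outside, world axes, zero at the start; "wrist_torque": the same for the moment, N m; "opening": opening from 0.0 (shut) to 1.0 (fully open); "gripper_force": force on a finger pad.
Only numpy, scipy, OpenCV 4.12 (cv2) and the standard library are available. Lean on these libraries where they do the work, as an engineer would, in place of code of your own. Each camera call takes 0.05 s, during which the arm holds its last target. There are 200 camera calls.

## Working session

There is one attempt and no reset: what is moved stays moved. The work goes in short steps, Python scripts to look and compute and a tool call to move; the robot and the scene stay as the last step left them, time stands still between calls to the robot, and variables do not carry over. Pictures are saved under pics/ and viewed, at most 10 in all, crops included, and the job is handed in when it is done.

Besides the shell and the picture viewer there is one more tool, called after "Request:" as a command line: name --pt "numbers of a row" for each row, then --argument value for the rest. servo_tool: Moves the arm, as the interface text tells. Its arguments: {"type":"object","properties":{"steps":{"type":"array"},"grip_force":{"type":"number"}},"required":["steps"]}

```bash
ls && mkdir -p pics
python3 - <<'E'
from station import bot,get_image,calibration
import cv2,numpy as np
np.set_printoptions(precision=4,suppress=True)
s=bot.state();print(s);print(bot.tcp_to_tips)
for n in("scene","top","wrist"):
    im=get_image(n);cv2.imwrite(f"pics/{n}0.png",im[:,:,::-1]);print(n,calibration(n))
E
```

```text
pics
{'time': 0.0, 'q': array([-67.8322,  15.1709,  91.9821,  -0.0028,  72.9751,  -2.1149]), 'qd': array([-0.0648, -0.0147, -0.0429,  0.0191,  0.0207, -0.1688]), 'joint_efforts': array([  0.0006, -51.5097, -36.7318,  -0.0001,   0.0129,   0.    ]), 'tool_pos': array([ 277.2959, -614.6362,  237.9335]), 'ee_rot': array([-179.8719,   -0.0021,   24.2836]), 'force': array([-0.6283,  0.4764, -0.5774]), 'wrist_torque': array([-0.0329, -0.0264,  0.0231]), 'gripper_force': 0.0, 'opening': 1.0010191662482342}
8.0
scene {'intrinsics': array([[410.7036,   0.    , 311.7798],
       [  0.    , 410.7036, 198.9755],
       [  0.    ,   0.    ,   1.    ]]), 'R': array([[-0.7118, -0.7022, -0.0175],
       [-0.4746,  0.4993, -0.7249],
       [ 0.5177, -0.5077, -0.6886]]), 't': array([436.2011, 355.8759, 726.7005])}
top {'intrinsics': array([[422.311 ,   0.    , 318.9198],
       [  0.    , 422.311 , 194.5178],
       [  0.    ,   0.    ,   1.    ]]), 'R': array([[ 0.0086, -0.9999, -0.0052],
       [-0.9797, -0.0074, -0.2003],
       [ 0.2002,  0.0068, -0.9797]]), 't': array([  21.0984,  600.0005, 1218.5769])}
wrist {'intrinsics': array([[309.7069,   0.    , 312.4616],
       [  0.    , 309.7069, 201.9389],
       [  0.    ,   0.    ,   1.    ]]), 'hand_eye': array([[   0.0001,   -0.9643,   -0.2648,   67.2821],
       [   1.    ,    0.0005,   -0.0014,    0.0818],
       [   0.0015,   -0.2648,    0.9643, -133.6624],
       [   0.    ,    0.    ,    0.    ,    1.    ]])}
```

View pics/top0.png

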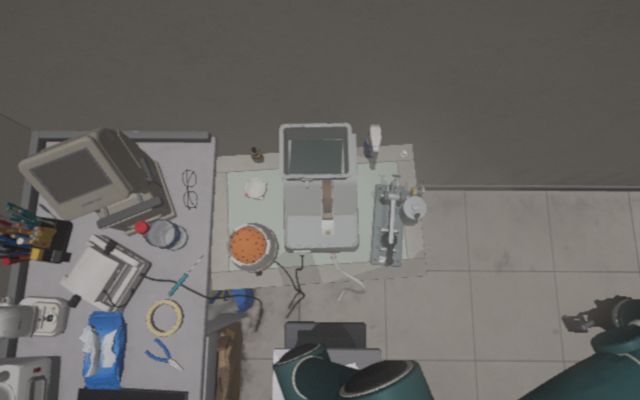

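View pics/scene0.png

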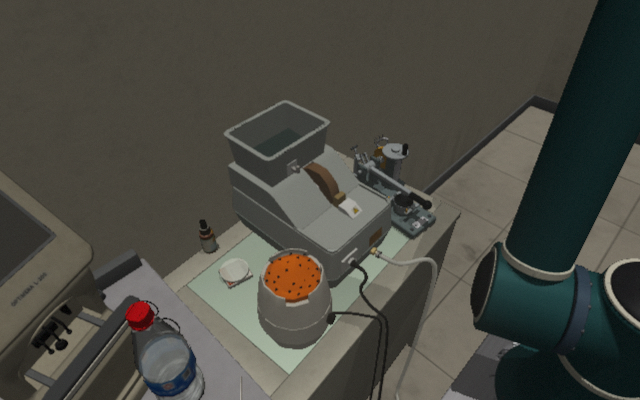

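The top view shows the tester around (388,222) with its crank disc near (414,208), and the lens near (256,188). In the scene view the tester is around (395,185) and the lens at (236,270). I'll enlarge both.

```bash
cat > h.py <<'E'
import numpy as np,cv2
from scipy.spatial.transform import Rotation as Ro
from station import bot,get_image,calibration
np.set_printoptions(precision=2,suppress=True)
def ray(n,u,v,pose=None):
    c=calibration(n);K=c["intrinsics"]
    x=(u-K[0,2])/K[0,0];y=(v-K[1,2])/K[1,1]
    if n!="wrist":
        R=np.array(c["R"]);d=R.T@[x,y,1];return -R.T@c["t"],d/np.linalg.norm(d)
    r=np.hypot(x,y);d=np.array([x/r*np.sin(r),y/r*np.sin(r),np.cos(r)]) if r>1e-9 else np.array([0,0,1.])
    p,e=pose;R=Ro.from_euler("xyz",e,degrees=True).as_matrix();H=np.array(c["hand_eye"])
    return R@H[:3,3]+p,R@H[:3,:3]@d
def onz(n,u,v,z,pose=None):
    o,d=ray(n,u,v,pose);return o+d*(z-o[2])/d[2]
def proj(n,X,pose=None):
    c=calibration(n);K=c["intrinsics"];X=np.asarray(X,float)
    if n!="wrist":
        p=np.array(c["R"])@X+c["t"];return K[0,0]*p[0]/p[2]+K[0,2],K[1,1]*p[1]/p[2]+K[1,2]
    p0,e=pose;R=Ro.from_euler("xyz",e,degrees=True).as_matrix();H=np.array(c["hand_eye"])
    p=H[:3,:3].T@(R.T@(X-p0)-H[:3,3]);r=np.arctan2(np.hypot(p[0],p[1]),p[2]);a=np.arctan2(p[1],p[0])
    return K[0,0]*r*np.cos(a)+K[0,2],K[1,1]*r*np.sin(a)+K[1,2]
def snap(n,name):
    s=bot.state();pose=(s["tool_pos"],s["ee_rot"]);im=get_image(n);cv2.imwrite(f"pics/{name}.png",im[:,:,::-1]);np.save(f"pics/{name}.npy",np.r_[pose[0],pose[1]]);return im,pose
E
python3 - <<'E'
import cv2,numpy as np
a=cv2.imread("pics/top0.png")[140:275,360:435];b=cv2.imread("pics/scene0.png")[130:240,340:445]
a=cv2.resize(a,None,fx=4,fy=4,interpolation=cv2.INTER_CUBIC);b=cv2.resize(b,None,fx=4,fy=4,interpolation=cv2.INTER_CUBIC)
c=np.zeros((540,a.shape[1]+b.shape[1],3),np.uint8);c[:a.shape[0],:a.shape[1]]=a;c[:b.shape[0],a.shape[1]:]=b
cv2.imwrite("pics/c1.png",c);print(c.shape)
from h import *
for p in [(383,182),(372,264),(401,266),(388,222)]:print(p,onz("top",*p,20))
print(onz("top",414,208,130),onz("top",256,188,16))
E
```

```text
(540, 720, 3)
(383, 182) [ 649.84 -174.89   20.  ]
(372, 264) [ 394.9  -136.12   20.  ]
(401, 266) [ 389.67 -223.55   20.  ]
(388, 222) [ 523.25 -187.54   20.  ]
[ 548.63 -244.88  130.  ] [628.41 224.66  16.  ]
```

View pics/c1.png

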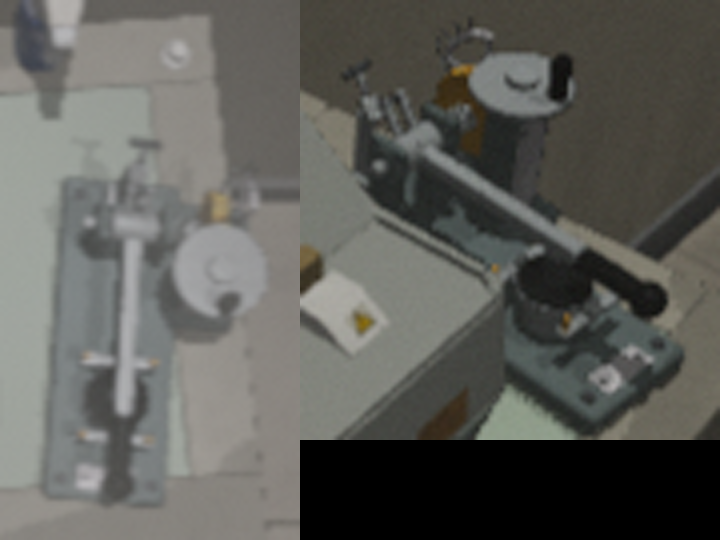

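Run:
```python
from h import *
from scipy.optimize import least_squares
T=[((43,490),(-125,46,18)),((165,504),(-125,-46,18)),((64,178),(125,46,18)),((117,486),(-105,0,85)),((219,270),(49,-57,130)),((86,358),(-11,24.5,60)),((80,436),(-69,24.5,60)),((153,440),(-69,-24.5,60))]
S=[((653,299),(-105,0,85)),((522,85),(49,-57,130)),((590,430),(-125,46,10)),((684,348),(-125,-46,18))]
obs=[("top",360+u/4,140+v/4,X) for (u,v),X in T]+[("scene",340+(u-300)/4,130+v/4,X) for (u,v),X in S]
def W(p,X):
    c,s=np.cos(p[2]),np.sin(p[2]);return np.array([p[0]+c*X[0]-s*X[1],p[1]+s*X[0]+c*X[1],X[2]])
f=lambda p:np.concatenate([np.array(proj(n,W(p,X)))-(u,v) for n,u,v,X in obs])
r=least_squares(f,[520,-190,0],loss="soft_l1",x_scale=[10,10,.05]);print(r.x,np.degrees(r.x[2]));print(r.fun.reshape(-1,2))
p=r.x
for nm,X in dict(seat=(-40,0,56),pivot=(85,0,85),handle=(-75,0,85),crank=(49,-57,130)).items():print(nm,W(p,X))
g=onz("top",360+229/4,140+299/4,160);print("grip top",g, "scene",onz("scene",340+(561-300)/4,130+57/4,160))
d=g[:2]-W(p,(49,-57,130))[:2];print(np.hypot(*d),np.degrees(np.arctan2(d[1],d[0])))
# lens
for n in("top","scene"):
    im=cv2.imread(f"pics/{n}0.png");u,v=(256,188) if n=="top" else (236,270)
    c=im[v-25:v+25,u-25:u+25];hsv=cv2.cvtColor(c,cv2.COLOR_BGR2HSV)
    m=((hsv[...,2]>150)&(hsv[...,1]<30)).astype(np.uint8)
    k,l,st,ce=cv2.connectedComponentsWithStats(m);i=1+np.argmax(st[1:,4]);q=ce[i]+(u-25,v-25);print(n,st[i],q,onz(n,*q,13), c[25,25])
```

```text
[ 509.78 -187.62   -0.08] -4.7426708554229045
[[-0.34  3.48]
 [-0.43  2.8 ]
 [-0.26  1.21]
 [ 0.25 -1.86]
 [ 0.45 -1.32]
 [ 0.28 -1.94]
 [ 0.57 -1.97]
 [-1.09 -1.46]
 [-1.17 -0.42]
 [ 0.03 -1.29]
 [ 3.8   2.37]
 [ 4.42  2.17]]
seat [ 469.92 -184.31   56.  ]
pivot [ 594.49 -194.65   85.  ]
handle [ 435.04 -181.42   85.  ]
crank [ 553.9  -248.47  130.  ]
grip top [ 524.61 -246.5   160.  ] scene [ 529.18 -248.78  160.  ]
29.352595641621164 176.15206931999913
top [   0    0   50   50 2058] [255.87 191.18] [618.8  225.14  13.  ] [175 178 179]
scene [   0    0   50   50 1198] [235.14 273.36] [623.8  233.61  13.  ] [153 165 163]
```

The enlarged view shows the tester clearly: pins at about (86..153, 358..440), ball at (117,486), crank disc at (219,270) and grip at (229,300). The tester's yaw is about -4.7°, and the grip stands almost exactly at the front. I'll move above it and take a close look.

Request:
servo_tool --pt "0.356 -0.273 -0.02 29 0.0" --pt "0.356 -0.273 -0.02 29 0.0" --pt "0.356 -0.273 -0.02 29 0.0" --pt "0.356 -0.273 -0.02 29 0.0" --pt "0.356 -0.273 -0.02 29 0.0" --pt "0.356 -0.273 -0.02 29 0.0" --pt "0.356 -0.273 -0.02 29 0.0" --pt "0.356 -0.273 -0.02 29 -0.4" --pt "0.356 -0.273 -0.02 29 -0.4" --pt "0.356 -0.273 -0.02 29 -0.4" --grip_force 25

```text
time: 1.4
tool_pos: [489.1, -221.2, 259.0]
ee_rot: [180.0, 0.0, -4.8]
force: [-0.6, -0.5, 0.1]
opening: 0.3
gripper_force: 0.0
```

Run:
```python
from h import *
im,p=snap("wrist","w1");print(p,bot.state()["time"],bot.state()["opening"])
cv2.imwrite("pics/w1v.png",cv2.resize(im[:,:,::-1],(800,500),interpolation=cv2.INTER_CUBIC))
```

```text
(array([ 489.13, -221.22,  258.96]), array([179.97,   0.05,  -4.79])) 1.45 0.3003145056417283
```

View pics/w1v.png

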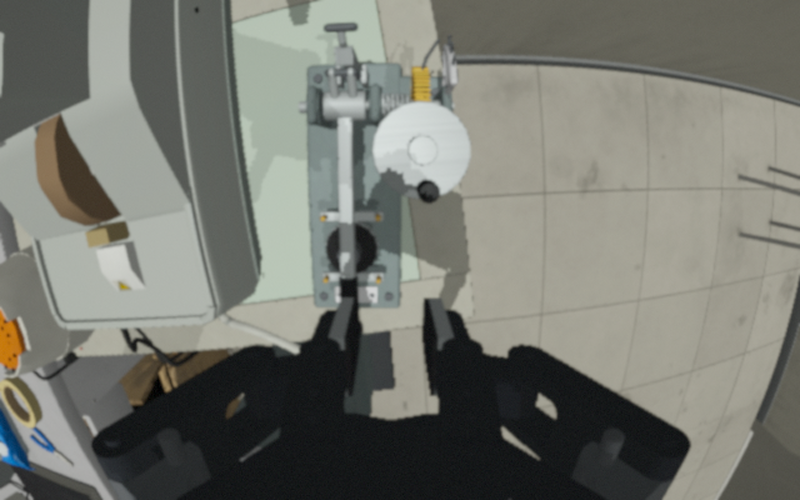

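The wrist view (800 px wide) shows the disc centre at (422,150), the grip top at (428,189), the pins at (324,216), (379,216), (326,278) and (379,279), and the pivot barrel at (345,105). From these I'll solve the tester's pose.

Run:
```python
from h import *
from scipy.optimize import least_squares
v=np.load("pics/w1.npy");P=(v[:3],v[3:])
ob=[((422,150),(49,-57,132)),((324,216),(-11,24.5,61)),((379,216),(-11,-24.5,61)),((326,278),(-69,24.5,61)),((379,279),(-69,-24.5,61)),((345,105),(85,0,95))]
def W(p,X):
    c,s=np.cos(p[2]),np.sin(p[2]);return np.array([p[0]+c*X[0]-s*X[1],p[1]+s*X[0]+c*X[1],X[2]])
f=lambda p:np.concatenate([np.array(proj("wrist",W(p,X),P))-np.array(uv)*.8 for uv,X in ob])
r=least_squares(f,[510,-188,-.08],x_scale=[10,10,.05]);p=r.x;print(p,np.degrees(p[2]));print(r.fun.reshape(-1,2))
for uv in [(309,67),(399,67),(316,305),(400,305)]:
    w=onz("wrist",uv[0]*.8,uv[1]*.8,20,P);c,s=np.cos(p[2]),np.sin(p[2]);d=w[:2]-p[:2];print("corner",c*d[0]+s*d[1],-s*d[0]+c*d[1])
c=W(p,(49,-57,0));g=onz("wrist",428*.8,189*.8,160,P);d=g-c;print("crank",c,"grip",g,np.hypot(*d[:2]),np.degrees(np.arctan2(d[1],d[0]))-np.degrees(p[2]))
for n,X in dict(seat=(-40,0,56),pivot=(85,0,85),handle=(-75,0,85)).items():print(n,W(p,X))
# grip darkness centroid
```

```text
[ 510.57 -187.54   -0.09] -4.916858617204034
[[ 1.42 -1.36]
 [-0.91  1.2 ]
 [-0.37  1.03]
 [-0.35  1.56]
 [-0.08  1.07]
 [-0.21 -2.43]]
corner 130.62927260624937 43.77909091773087
corner 128.16531790251892 -42.58063300310915
corner -111.8982018074526 43.71858365759576
corner -110.92085996431688 -45.01393695823728
crank [ 554.5  -248.53    0.  ] grip [ 529.97 -246.95  160.  ] 24.583018072704043 181.230728595043
seat [ 470.71 -184.12   56.  ]
pivot [ 595.25 -194.83   85.  ]
handle [ 435.84 -181.12   85.  ]
```

Request:
servo_tool --pt "0.042 0.0225 0.05 0 -0.4" --pt "0.042 0.0225 0.08 0 -0.4" --pt "0.042 0.0225 0.116 0 -0.4" --pt "0.042 0.0225 0.116 0 -0.4" --pt "0.042 0.0225 0.116 0 -1" --pt "0.042 0.0225 0.116 0 -1" --pt "0.042 0.0225 0.116 0 -1" --pt "0.042 0.0225 0.116 0 -1" --grip_force 25

```text
time: 2.45
tool_pos: [529.2, -245.9, 143.3]
ee_rot: [180.0, 0.1, -4.7]
force: [-2.5, -1.9, -2.7]
opening: 0.145
gripper_force: 24.5
```

Run:
```python
from h import *
im,p=snap("wrist","w2");s=bot.state();print(p,s["time"],s["opening"],s["gripper_force"],s["force"])
im2=get_image("scene")
a=cv2.resize(im[100:400,200:440,::-1],None,fx=1.6,fy=1.6);b=cv2.resize(im2[130:230,350:450,::-1],(400,400),interpolation=cv2.INTER_CUBIC)
c=np.zeros((480,784,3),np.uint8);c[:,:384]=a;c[:400,384:]=b;cv2.imwrite("pics/c2.png",c)
```

```text
(array([ 529.2 , -245.92,  143.35]), array([179.99,   0.06,  -4.71])) 2.5 0.1418172144873507 24.563422662288588 [-2.52 -1.78 -2.53]
```

View pics/c2.png

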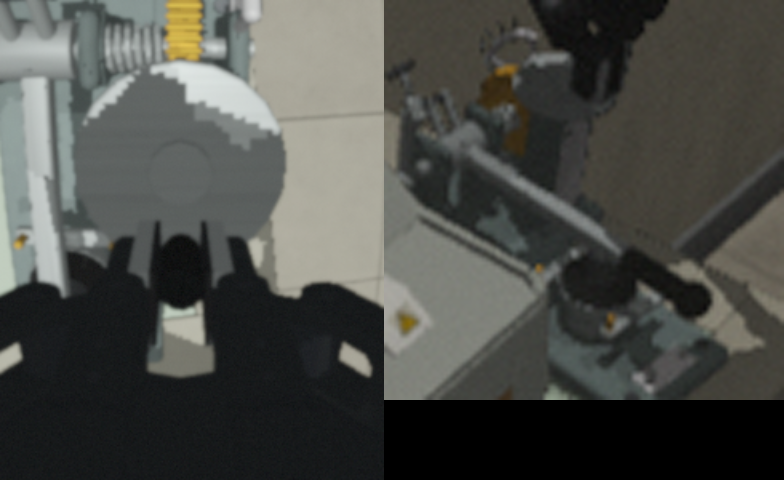

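The grip is held (opening 12 mm). The hub at (180,173) lies straight behind the grip at (180,270), so the crank stands at zero with its axis 26 mm along tool x. I'll turn the first quarter, then check.

Request:
servo_tool --pt "0.0013 -0.008 0 0 -1" --pt "0.005 -0.0153 0 0 -1" --pt "0.0107 -0.021 0 0 -1" --pt "0.018 -0.0247 0 0 -1" --pt "0.026 -0.026 0 0 -1"

```text
time: 3.18
tool_pos: [558.8, -222.0, 143.3]
ee_rot: [180.0, -0.0, -4.7]
force: [-2.4, -1.9, -3.4]
opening: 0.149
gripper_force: 24.6
```

Request:
servo_tool --pt "0.008 0.0013 0 0 -1" --pt "0.0153 0.005 0 0 -1" --pt "0.021 0.0107 0 0 -1" --pt "0.0247 0.018 0 0 -1" --pt "0.026 0.026 0 0 -1" --pt "0.0247 0.034 0 0 -1" --pt "0.021 0.0413 0 0 -1" --pt "0.0153 0.047 0 0 -1" --pt "0.008 0.0507 0 0 -1" --pt "0 0.052 0 0 -1" --pt "-0.008 0.0507 0 0 -1" --pt "-0.0153 0.047 0 0 -1" --pt "-0.021 0.0413 0 0 -1" --pt "-0.0247 0.034 0 0 -1" --pt "-0.026 0.026 0 0 -1" --pt "-0.0247 0.018 0 0 -1" --pt "-0.021 0.0107 0 0 -1" --pt "-0.0153 0.005 0 0 -1" --pt "-0.008 0.0013 0 0 -1" --pt "0 0 0 0 -1"

```text
time: 5.68
tool_pos: [558.6, -222.0, 143.3]
ee_rot: [180.0, -0.0, -4.7]
force: [-1.9, -2.5, -2.4]
opening: 0.148
gripper_force: 24.7
```

Request:
servo_tool --pt "0.008 0.0013 0 0 -1" --pt "0.0153 0.005 0 0 -1" --pt "0.021 0.0107 0 0 -1" --pt "0.0247 0.018 0 0 -1" --pt "0.026 0.026 0 0 -1" --pt "0.0247 0.034 0 0 -1" --pt "0.021 0.0413 0 0 -1" --pt "0.0153 0.047 0 0 -1" --pt "0.008 0.0507 0 0 -1" --pt "0 0.052 0 0 -1" --pt "-0.008 0.0507 0 0 -1" --pt "-0.0153 0.047 0 0 -1" --pt "-0.021 0.0413 0 0 -1" --pt "-0.0247 0.034 0 0 -1" --pt "-0.026 0.026 0 0 -1" --pt "-0.026 0.026 0 0 -1" --pt "-0.026 0.026 0 0 -1"

```text
time: 7.8
tool_pos: [529.3, -245.2, 143.3]
ee_rot: [-179.9, 0.1, -4.7]
force: [-3.6, 0.5, -1.8]
opening: 0.145
gripper_force: 25.0
```

Request:
servo_tool --pt "0 0 0 0 -0.4" --pt "0 0 0 0 -0.4" --pt "0 0 -0.04 0 -0.4" --pt "0 0 -0.09 0 -0.4" --pt "0 0 -0.09 0 -0.4"

```text
time: 8.43
tool_pos: [533.5, -247.9, 239.7]
ee_rot: [179.7, -0.6, -4.7]
force: [0.3, 0.0, -0.3]
opening: 0.302
gripper_force: 0.0
```

Run:
```python
from h import *
im,p=snap("wrist","w3");s=bot.state();print(p,s["time"],s["opening"],s["force"])
cv2.imwrite("pics/w3v.png",cv2.resize(im[20:340,120:520,::-1],(800,600),interpolation=cv2.INTER_CUBIC) if 0 else cv2.resize(im[0:300,160:460,::-1],(600,600),interpolation=cv2.INTER_CUBIC))
```

```text
(array([ 533.47, -247.88,  239.72]), array([179.74,  -0.63,  -4.72])) 8.475 0.3038293575393317 [-0.45  0.91 -1.33]
```

View pics/w3v.png

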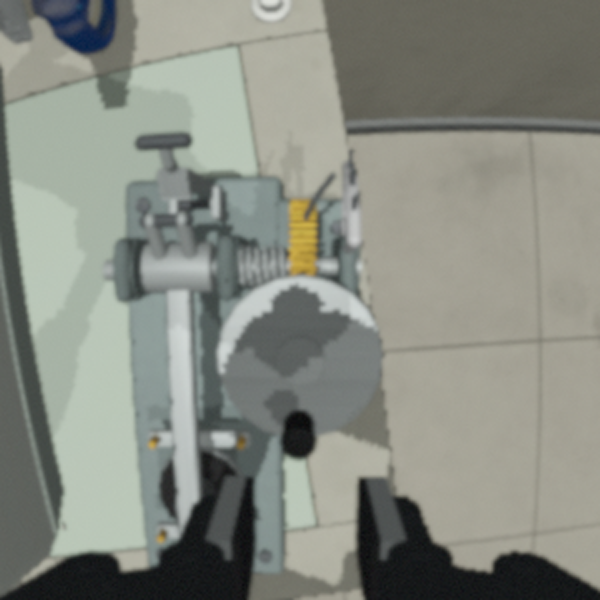

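The crank is back at the front after two turns, with the pointer free. Next I'll go to the striker handle, gripping about 152 mm from the pivot.

Request:
servo_tool --pt "-0.04 -0.025 0.02 0 0.1" --pt "-0.091 -0.057 0.05 0 0.1" --pt "-0.091 -0.057 0.08 0 0.1" --pt "-0.091 -0.057 0.13 0 0.1" --pt "-0.091 -0.057 0.158 0 0.1" --pt "-0.091 -0.057 0.158 0 0.1" --pt "-0.091 -0.057 0.158 0 -1" --pt "-0.091 -0.057 0.158 0 -1" --pt "-0.091 -0.057 0.158 0 -1" --pt "-0.091 -0.057 0.158 0 -1" --grip_force 25

```text
time: 9.72
tool_pos: [445.0, -182.0, 76.8]
ee_rot: [180.0, -0.1, -4.7]
force: [-0.5, 1.6, 6.3]
opening: 0.178
gripper_force: 24.9
```

Request:
servo_tool --pt "0.0004 0 -0.0106 0 -1" --pt "0.0015 0 -0.0211 0 -1" --pt "0.0033 0 -0.0315 0 -1" --pt "0.0059 0 -0.0417 0 -1" --pt "0.0092 0 -0.0518 0 -1"

```text
time: 10.35
tool_pos: [452.3, -182.2, 127.2]
ee_rot: [-180.0, 0.1, -4.7]
force: [1.4, -1.5, -6.2]
opening: 0.176
gripper_force: 24.5
```

Run:
```python
from h import *
s=bot.state();print(s["tool_pos"],s["time"],s["opening"],s["force"],s["wrist_torque"])
```

```text
[ 452.25 -182.17  127.19] 10.35 0.17557612345302062 [ 1.43 -1.51 -6.21] [ 0.01 -0.12  0.03]
```

Request:
servo_tool --pt "0.0039 0 -0.0098 0 -1" --pt "0.0086 0 -0.0193 0 -1" --pt "0.0139 0 -0.0284 0 -1" --pt "0.0198 0 -0.0372 0 -1" --pt "0.0263 0 -0.0455 0 -1" --pt "0.0334 0 -0.0533 0 -1" --pt "0.041 0 -0.0606 0 -1" --pt "0.0491 0 -0.0674 0 -1" --pt "0.0576 0 -0.0736 0 -1" --pt "0.0602 0 -0.0753 0 -1" --pt "0.0602 0 -0.0753 0 -1"

```text
time: 11.72
tool_pos: [513.0, -187.2, 202.3]
ee_rot: [-180.0, 0.0, -4.7]
force: [-4.9, 0.7, -4.8]
opening: 0.171
gripper_force: 24.4
```

Run:
```python
from h import *
s=bot.state();print(s["tool_pos"],s["time"],s["opening"],s["force"],s["wrist_torque"])
piv=np.array([595.25,-194.83]);d=piv-s["tool_pos"][:2];print(np.arctan2(s["tool_pos"][2]+11-85,np.hypot(*d)))
im=get_image("scene");cv2.imwrite("pics/s4.png",cv2.resize(im[60:240,300:480,::-1],(540,540),interpolation=cv2.INTER_CUBIC))
```

```text
[ 512.97 -187.25  202.29] 11.725 0.17117376343761512 [-4.93  0.69 -4.77] [0.14 0.84 0.07]
0.9985781284793827
```

View pics/s4.png

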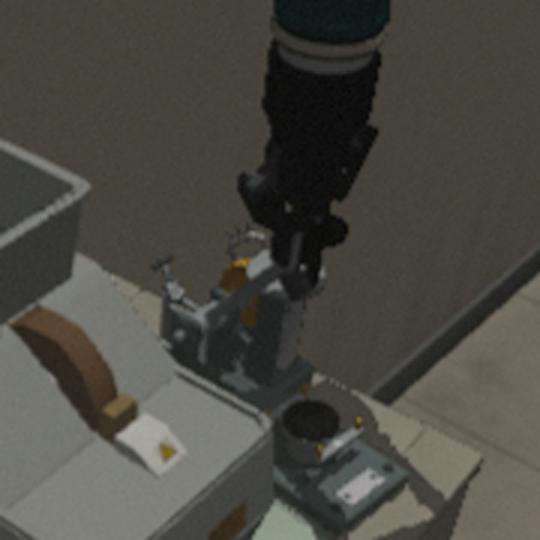

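The arm is raised to about 1.0 rad, past the sear's snap point. Next I'll ease it back slowly.

Request:
servo_tool --pt "-0.0031 0 0.0021 0 -1" --pt "-0.0062 0 0.0043 0 -1" --pt "-0.0092 0 0.0065 0 -1" --pt "-0.0123 0 0.0088 0 -1" --pt "-0.014 0 0.0103 0 -1" --pt "-0.0158 0 0.0117 0 -1" --pt "-0.0158 0 0.0117 0 -1"

```text
time: 12.65
tool_pos: [502.7, -185.6, 193.4]
ee_rot: [-179.9, -0.8, -4.8]
force: [10.6, 5.6, -3.7]
opening: 0.176
gripper_force: 24.8
```

Request:
servo_tool --pt "-0.0169 0 0.0127 0 -1" --pt "-0.0181 0 0.0137 0 -1" --pt "-0.0181 0 0.0137 0 -1"

```text
time: 13.02
tool_pos: [490.2, -182.9, 183.7]
ee_rot: [-179.8, -1.5, -4.8]
force: [20.3, 14.0, 4.2]
opening: 0.17
gripper_force: 30.8
```

I gave that second call cumulative numbers by mistake, so it pulled too far. I'm going back up at once.

Request:
servo_tool --pt "0.0181 0 -0.0137 0 -1" --pt "0.0181 0 -0.0137 0 -1" --pt "0.0181 0 -0.0137 0 -1"

```text
time: 13.4
tool_pos: [499.7, -185.0, 193.3]
ee_rot: [-179.9, -0.3, -4.7]
force: [1.5, 7.8, 3.3]
opening: 0.171
gripper_force: 29.9
```

Run:
```python
from h import *
s=bot.state();print(s["tool_pos"],s["time"],s["opening"],s["force"],s["wrist_torque"])
im=get_image("scene");cv2.imwrite("pics/s5.png",cv2.resize(im[130:230,330:430,::-1],(600,600),interpolation=cv2.INTER_CUBIC))
```

```text
[ 499.72 -185.04  193.31] 13.4 0.1714512582638684 [1.46 7.78 3.35] [ 1.06 -0.17  0.01]
```

View pics/s5.png

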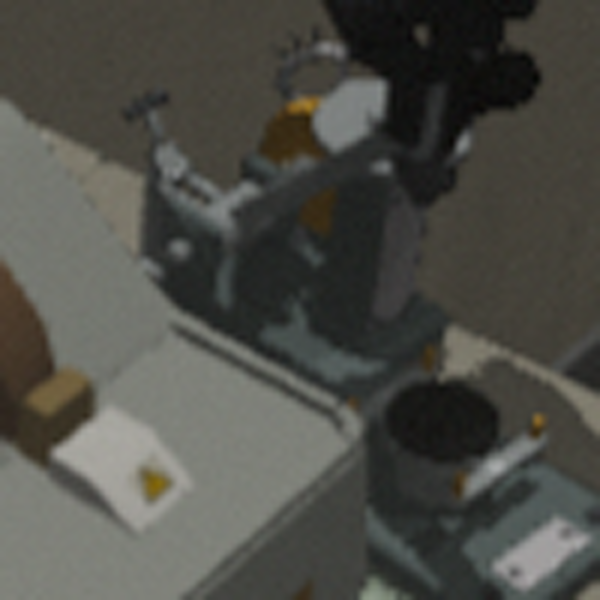

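Request:
servo_tool --pt "0 0 0 0 -1" --pt "0 0 0 0 -1"

```text
time: 13.7
tool_pos: [499.7, -185.1, 193.3]
ee_rot: [-179.9, -0.4, -4.7]
force: [1.3, 8.4, 3.6]
opening: 0.174
gripper_force: 29.9
```

Run:
```python
from h import *
s=bot.state();print(s["tool_pos"],s["time"],s["opening"],s["force"],s["wrist_torque"])
piv=np.array([595.25,-194.83,85]);f=np.array([-.9963,.0857,0])
for th in(0.6,.7,.8,.863,.95,1.0):
    print(th,[np.round(proj("scene",piv+r*(np.cos(th)*f+np.sin(th)*np.array([0,0,1]))),1) for r in(0,100,190)])
```

```text
[ 499.72 -185.06  193.31] 13.7 0.17448163335299144 [1.26 8.43 3.56] [ 1.16 -0.25  0.02]
0.6 [array([368.2, 166.3]), array([394.9, 164.2]), array([423.1, 161.9])]
0.7 [array([368.2, 166.3]), array([393.4, 160.4]), array([420.1, 154.1])]
0.8 [array([368.2, 166.3]), array([391.6, 156.7]), array([416.5, 146.4])]
0.863 [array([368.2, 166.3]), array([390.3, 154.4]), array([413.9, 141.7])]
0.95 [array([368.2, 166.3]), array([388.4, 151.3]), array([410. , 135.3])]
1.0 [array([368.2, 166.3]), array([387.3, 149.6]), array([407.5, 131.8])]
```

Request:
servo_tool --pt "0.004 0 -0.003 0 -1" --pt "0.008 0 -0.006 0 -1" --pt "0.0132 0 -0.01 0 -1" --pt "0.0132 0 -0.01 0 -1"

```text
time: 14.2
tool_pos: [508.6, -186.8, 200.7]
ee_rot: [-180.0, 0.2, -4.7]
force: [-7.2, 1.8, -1.7]
opening: 0.172
gripper_force: 28.5
```

Request:
servo_tool --pt "-0.003 0 0.0022 0 -1" --pt "-0.006 0 0.0044 0 -1" --pt "-0.008 0 0.006 0 -1" --pt "-0.008 0 0.006 0 -1"

```text
time: 14.7
tool_pos: [503.5, -185.9, 196.1]
ee_rot: [-179.9, -0.2, -4.7]
force: [-0.5, 5.7, -0.1]
opening: 0.173
gripper_force: 28.5
```

Request:
servo_tool --pt "-0.0015 0 0.0012 0 -1" --pt "-0.003 0 0.0023 0 -1" --pt "-0.003 0 0.0023 0 -1"

```text
time: 15.08
tool_pos: [502.0, -185.5, 194.7]
ee_rot: [-179.9, -0.4, -4.7]
force: [3.0, 6.8, 0.7]
opening: 0.168
gripper_force: 28.6
```

With the arm lifted, the tool felt the spring (-7 N). Eased back, that load disappears and reverses, so the arm bears on the sear. I'll open now and rise.

Request:
servo_tool --pt "0.001 0 -0.0008 0 -0.5" --pt "0.001 0 -0.0008 0 -0.1" --pt "0.001 0 -0.0008 0 -0.1" --pt "0.001 0 -0.04 0 -0.1" --pt "0.001 0 -0.09 0 -0.1" --pt "0.001 0 -0.12 0 -0.1" --pt "0.001 0 -0.12 0 -0.1"

```text
time: 15.95
tool_pos: [502.1, -187.3, 316.0]
ee_rot: [179.9, -0.4, -4.7]
force: [0.2, -0.5, -0.6]
opening: 0.446
gripper_force: 0.0
```

Run:
```python
from h import *
s=bot.state();print(s["tool_pos"],s["time"],s["opening"],s["force"])
im,_=snap("scene","s6");t,_=snap("top","t6")
a=cv2.resize(im[130:230,330:430,::-1],(400,400),interpolation=cv2.INTER_CUBIC)
b=cv2.resize(im[230:310,190:290,::-1],(400,320),interpolation=cv2.INTER_CUBIC)
c=cv2.resize(t[140:240,210:310,::-1],(400,400),interpolation=cv2.INTER_CUBIC)
o=np.zeros((400,800,3),np.uint8);o[:,:400]=a;o[:,400:]=c;cv2.imwrite("pics/c6.png",o)
```

```text
[ 502.07 -187.32  315.97] 15.95 0.4463188036594451 [ 0.17 -0.54 -0.57]
```

View pics/c6.png

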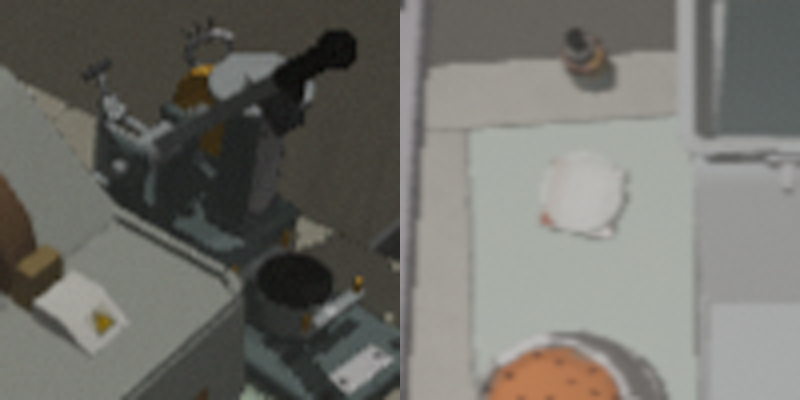

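The striker is cocked: its ball is at (338,47) in the left crop, which is exactly where the 0.863 rad projection puts it. In the right crop the lens is at (584,193). Now I'll check the lens corner's clearances.

Run:
```python
from h import *
t=lambda u,v,z:onz("top",u,v,z)[:2]
print("lens",t(256,188.2,14),"hopper left rim",t(279,125,282),t(281,178,282),"housing left",t(285,245,105))
print("warmer top c",t(251,247,215),"top edges L/R/back",t(229,247,215),t(273,247,215),t(251,225,215), "dropper",t(256.5,154,90))
im=cv2.imread("pics/s6.png")
# lens in scene: bright low-sat blob near (236,270)
c=im[250:290,210:260].astype(int);m=((c.min(2)>150)).astype(np.uint8);k,l,st,ce=cv2.connectedComponentsWithStats(m)
i=1+np.argmax(st[1:,4]);print(st[i],ce[i]+(210,250),onz("scene",*(ce[i]+(210,250)),14))
```

```text
lens [628.2  224.95] hopper left rim [737.07 129.13] [596.28 120.21] housing left [442.99 121.2 ]
warmer top c [428.06 199.81] top edges L/R/back [427.59 256.91] [428.53 142.74] [485.42 202.16] dropper [717.3  215.37]
[12  9 16  8 45] [228.76 261.84] [659.57 224.23  14.  ]
```

Request:
servo_tool --pt "0.091 -0.445 -0.02 -94.7 0.7" --pt "0.091 -0.445 -0.02 -94.7 0.7" --pt "0.091 -0.445 -0.02 -94.7 0.7" --pt "0.091 -0.445 -0.02 -94.7 0.7" --pt "0.091 -0.445 -0.02 -94.7 0.7" --pt "0.091 -0.445 -0.02 -94.7 0.7" --pt "0.091 -0.445 -0.02 -94.7 0.7" --pt "0.091 -0.445 -0.02 -94.7 0.7" --pt "0.091 -0.445 -0.02 -94.7 0.7" --pt "0.091 -0.445 -0.01 -94.7 0.7" --pt "0.091 -0.445 0.05 -94.7 0.7" --pt "0.091 -0.445 0.11 -94.7 0.7" --pt "0.091 -0.445 0.16 -94.7 0.7" --pt "0.091 -0.445 0.16 -94.7 0.7" --pt "0.091 -0.445 0.16 -94.7 0.7" --grip_force 25

```text
time: 17.92
tool_pos: [628.3, 249.6, 153.4]
ee_rot: [179.9, -0.0, 89.9]
force: [0.3, -0.5, 0.6]
opening: 0.849
gripper_force: 0.0
```

Run:
```python
from h import *
im,p=snap("wrist","w7");s=bot.state();print(p,s["time"],s["opening"],s["force"])
cv2.imwrite("pics/w7v.png",cv2.resize(im[:,:,::-1],(800,500),interpolation=cv2.INTER_CUBIC))
```

```text
(array([628.31, 249.57, 153.37]), array([179.95,  -0.02,  89.88])) 17.975 0.8460098019148623 [-0.48  0.6   1.08]
```

View pics/w7v.png

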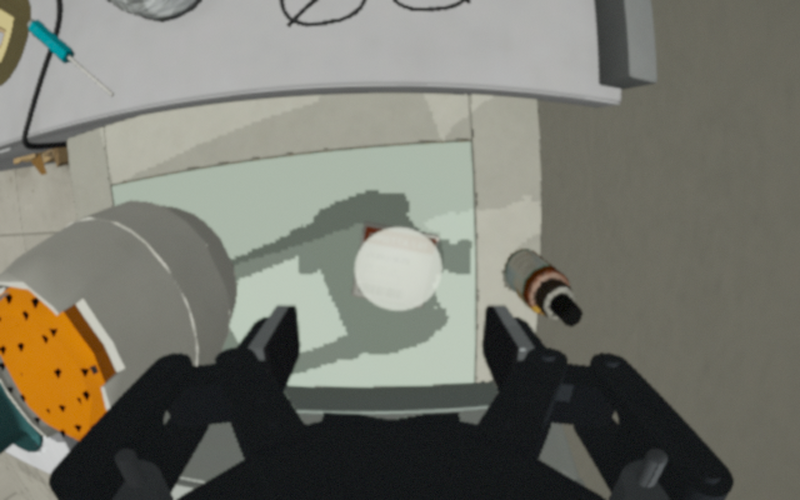

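The lens rim spans x 354-441 and y 227-311 in this view, so its centre is at (398,269). Packet corners peek out at (370,230) and (436,237).

Run:
```python
from h import *
v=np.load("pics/w7.npy");P=(v[:3],v[3:])
im=cv2.imread("pics/w7.png").astype(int);hsv=cv2.cvtColor(im.astype(np.uint8),cv2.COLOR_BGR2HSV)
m=((hsv[...,2]>190)&(hsv[...,1]<22)).astype(np.uint8);m[:170]=0;m[260:]=0;m[:,:270]=0;m[:,365:]=0
k,l,st,ce=cv2.connectedComponentsWithStats(m);i=1+np.argmax(st[1:,4]);print(st[i],ce[i])
for c in (ce[i],(318.3,215.2)):
    L=onz("wrist",*c,13,P);print(L, L[:2]-v[:2])
print([onz("wrist",u*.8,269*.8,13,P)[0] for u in(354,441)],[onz("wrist",398*.8,w*.8,z,P)[1] for w,z in((227,10),(311,10))])
```

```text
[ 285  183   80   77 3940] [322.95 217.46]
[638.32 226.81  13.  ] [ 10.   -22.76]
[633.98 229.03  13.  ] [  5.67 -20.54]
[np.float64(601.303683754948), np.float64(666.2314933836974)] [np.float64(260.2061374992898), np.float64(193.61557248378358)]
```

Request:
servo_tool --pt "0.004 0.0055 0.04 0 0.7" --pt "0.004 0.0055 0.09 0 0.7" --pt "0.004 0.0055 0.125 0 0.7" --pt "0.004 0.0055 0.143 0 0.7" --pt "0.004 0.0055 0.143 0 0.7" --pt "0.004 0.0055 0.143 0 0.5" --pt "0.004 0.0055 0.143 0 0.3" --pt "0.004 0.0055 0.143 0 0.2" --pt "0.004 0.0055 0.143 0 0.2" --grip_force 22

```text
time: 19.1
tool_pos: [635.1, 254.7, 13.2]
ee_rot: [179.8, -0.1, 90.0]
force: [-2.8, 0.4, 9.0]
opening: 0.603
gripper_force: 20.5
```

Run:
```python
from h import *
im,p=snap("wrist","w8");s=bot.state();print(p,s["time"],s["opening"],s["gripper_force"],s["force"])
cv2.imwrite("pics/w8v.png",cv2.resize(im[120:360,200:440,::-1],(600,600),interpolation=cv2.INTER_CUBIC))
```

```text
(array([635.15, 254.72,  13.23]), array([179.77,  -0.11,  89.97])) 19.15 0.6017098496171062 20.455661138621508 [-2.18  0.11  8.36]
```

View pics/w8v.png

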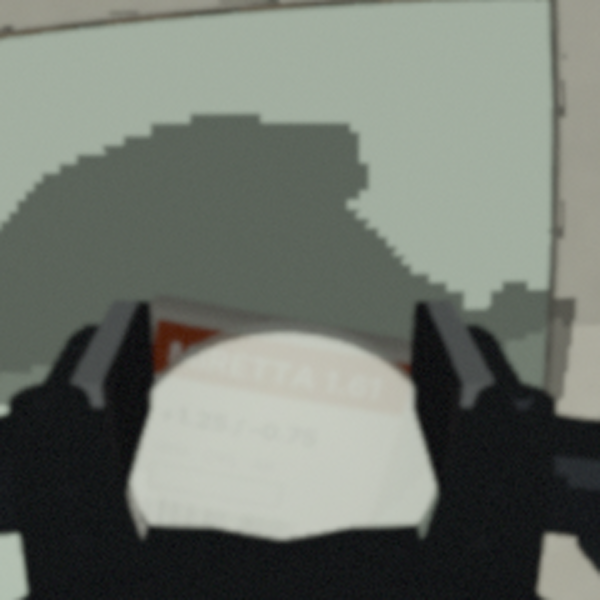

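The fingers closed on a 51 mm chord (too near the lens's edge) and rest on the packet. I'll regrip 6 mm deeper and slightly higher.

Request:
servo_tool --pt "0 0 -0.0045 0 0.7" --pt "0 0 -0.0045 0 0.7" --pt "-0.0065 0 -0.0045 0 0.7" --pt "-0.0065 0 -0.0045 0 0.7" --pt "-0.0065 0 -0.0045 0 0.5" --pt "-0.0065 0 -0.0045 0 0.3" --pt "-0.0065 0 -0.0045 0 0.25" --pt "-0.0065 0 -0.0045 0 0.25"

```text
time: 20.15
tool_pos: [633.4, 247.2, 14.3]
ee_rot: [180.0, 0.0, 90.0]
force: [-0.8, -1.0, 3.9]
opening: 0.661
gripper_force: 21.2
```

Request:
servo_tool --pt "0 0 -0.01 0 0.25" --pt "0 0 -0.03 0 0.25" --pt "0 0 -0.03 0 0.25"

```text
time: 20.52
tool_pos: [635.5, 248.2, 47.1]
ee_rot: [179.7, -0.1, 90.0]
force: [-0.1, 0.2, -0.4]
opening: 0.662
gripper_force: 21.4
```

Run:
```python
from h import *
im,p=snap("wrist","w9");s=bot.state();print(p,s["time"],s["opening"],s["gripper_force"],s["force"])
sc,_=snap("scene","s9")
a=cv2.resize(im[120:360,200:440,::-1],(400,400),interpolation=cv2.INTER_CUBIC);b=cv2.resize(sc[210:310,190:290,::-1],(400,400),interpolation=cv2.INTER_CUBIC)
cv2.imwrite("pics/c9.png",np.hstack([a,b]))
```

```text
(array([635.53, 248.18,  47.15]), array([179.69,  -0.12,  89.99])) 20.575 0.6636733762616075 21.40864576329477 [-0.54  0.53 -0.35]
```

View pics/c9.png

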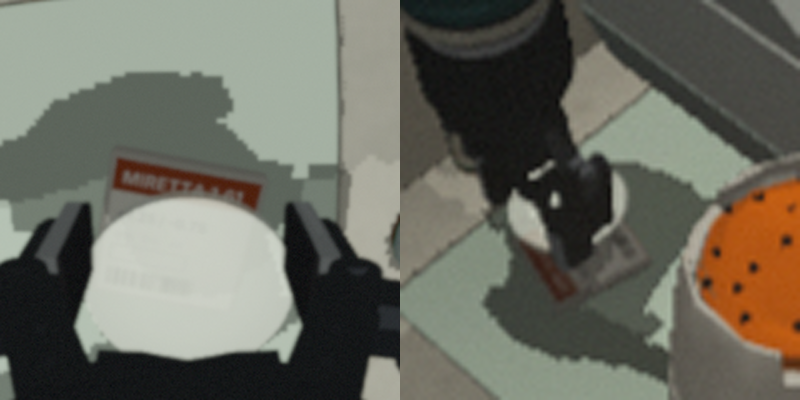

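I have now viewed more pictures than allowed, so from here I'll work by numbers only. The lens is held on a 56 mm chord, with its centre 27 mm behind the tool axis. I'll carry it up and across to a staging place in front of the anvil.

Request:
servo_tool --pt "0 0 -0.05 0 0.25" --pt "0 0 -0.11 0 0.25" --pt "0 0 -0.17 0 0.25" --pt "0 0 -0.23 0 0.25" --pt "0 0 -0.286 0 0.25" --pt "-0.04 -0.022 -0.29 -8 0.25" --pt "-0.085 -0.05 -0.29 -17 0.25" --pt "-0.13 -0.076 -0.29 -26 0.25" --pt "-0.175 -0.102 -0.29 -35 0.25" --pt "-0.22 -0.128 -0.29 -44 0.25" --pt "-0.265 -0.154 -0.29 -53 0.25" --pt "-0.31 -0.18 -0.29 -62 0.25" --pt "-0.355 -0.207 -0.29 -71 0.25" --pt "-0.4 -0.233 -0.29 -80 0.25" --pt "-0.424 -0.247 -0.29 -85.1 0.25" --pt "-0.424 -0.247 -0.29 -85.1 0.25" --pt "-0.424 -0.247 -0.29 -85.1 0.25"

```text
time: 22.75
tool_pos: [386.2, -176.2, 333.5]
ee_rot: [179.9, -0.0, 175.0]
force: [0.6, -0.5, -0.0]
opening: 0.66
gripper_force: 21.6
```

Run:
```python
from h import *
s=bot.state();print(s["tool_pos"],s["ee_rot"],s["q"],s["time"],s["opening"],s["gripper_force"],s["force"])
```

```text
[ 386.2  -176.17  333.55] [179.95  -0.01 175.  ] [ -27.92  -15.61  112.74    0.04   82.9  -112.92] 22.75 0.6596208144838918 21.643770014634356 [ 0.58 -0.47 -0.02]
```

Request:
servo_tool --pt "0 -0.0007 0.06 0 0.25" --pt "0 -0.0007 0.12 0 0.25" --pt "0 -0.0007 0.18 0 0.25" --pt "0 -0.0007 0.235 0 0.25" --pt "0 -0.0007 0.263 0 0.25" --pt "0 -0.0007 0.263 0 0.25" --pt "-0.01 -0.0007 0.263 0 0.25" --pt "-0.02 -0.0007 0.263 0 0.25" --pt "-0.026 -0.0007 0.263 0 0.25" --pt "-0.026 -0.0007 0.263 0 0.25" --pt "-0.026 -0.0007 0.263 0 0.25"

```text
time: 24.12
tool_pos: [411.8, -179.6, 71.0]
ee_rot: [180.0, -0.0, 175.1]
force: [-0.1, 0.8, -1.2]
opening: 0.666
gripper_force: 21.6
```

```bash
cat >> h.py <<'E'
def tst(X):
    c,s=np.cos(-.0858),np.sin(-.0858);d=np.asarray(X)[:2]-(510.57,-187.54);return np.array([c*d[0]+s*d[1],-s*d[0]+c*d[1]])
E
python3 - <<'E'
from h import *
im,p=snap("wrist","w10");s=bot.state();print(s["tool_pos"],tst(s["tool_pos"]),s["time"],s["opening"],s["gripper_force"],s["force"])
# lens mask in wrist image
hsv=cv2.cvtColor(im,cv2.COLOR_RGB2HSV);m=((hsv[...,2]>170)&(hsv[...,1]<30)).astype(np.uint8);m[:,:230]=0;m[:,400:]=0
k,l,st,ce=cv2.connectedComponentsWithStats(m)
for i in range(1,k):
    if st[i,4]>150:print(st[i],ce[i])
W=lambda x,y,z:np.array([510.57+np.cos(-.0858)*x-np.sin(-.0858)*y,-187.54+np.sin(-.0858)*x+np.cos(-.0858)*y,z])
print("pins predicted",[np.round(proj("wrist",W(a,b,61),p)) for a in(-69,-11) for b in(24.5,-24.5)])
o=((hsv[...,0]>8)&(hsv[...,0]<25)&(hsv[...,1]>120)&(hsv[...,2]>100)).astype(np.uint8)
k,l,st,ce=cv2.connectedComponentsWithStats(o)
for i in range(1,k):
    if st[i,4]>4:print("orange",st[i],ce[i])
c=np.where(m)[0];print("lens px for back/front edges",np.round([proj("wrist",np.r_[p[0][:2]+ (W(1,0,0)-W(0,0,0))[:2]*d,66],p) for d in(-5.4,27.1,59.6)]))
E
```

```text
[ 411.6  -179.58   70.86] [-99.29  -0.55] 24.175 0.6595955666456735 21.64353981614113 [-0.05  0.29 -0.15]
[ 374  125   26   73 1217] [389.81 166.17]
[ 271  130   88   40 1716] [323.8  147.96]
[385 202  15  48 471] [394.13 227.45]
[ 248  239  127   96 9506] [311.83 287.89]
pins predicted [array([357., 302.]), array([269., 302.]), array([351., 373.]), array([275., 373.])]
orange [538  24  14  16 102] [543.96  31.92]
lens px for back/front edges [[312. 248.]
 [312. 303.]
 [312. 348.]]
```

Request:
servo_tool --pt "-0.004 -0.0005 0 0 0.25" --pt "-0.0085 -0.0005 0 0 0.25" --pt "-0.0085 -0.0005 0 0 0.25" --pt "-0.0085 -0.0005 0 0 0.25"

```text
time: 24.68
tool_pos: [420.3, -180.8, 70.8]
ee_rot: [180.0, -0.0, 175.1]
force: [0.4, -0.3, 0.0]
opening: 0.663
gripper_force: 21.6
```

Request:
servo_tool --pt "-0.003 0 0 0 0.25" --pt "-0.003 0 0 0 0.25" --pt "-0.003 0 0 0 0.25"

```text
time: 25.05
tool_pos: [423.3, -181.1, 70.9]
ee_rot: [180.0, -0.0, 175.1]
force: [-1.0, 0.4, -0.3]
opening: 0.661
gripper_force: 21.6
```

Request:
servo_tool --pt "0 0 0.0015 0 0.25" --pt "0 0 0.003 0 0.25" --pt "0 0 0.003 0 0.25" --pt "0 0 0.003 0 0.38" --pt "0 0 0.003 0 0.45" --pt "0 0 0.003 0 0.6" --pt "0 0 0.003 0 0.8" --pt "0 0 0.003 0 0.8"

```text
time: 26.05
tool_pos: [423.4, -181.1, 67.9]
ee_rot: [-180.0, 0.0, 175.1]
force: [-0.8, 0.2, -0.3]
opening: 0.897
gripper_force: 0.0
```

```bash
cat > l.py <<'E'
from h import *
W=lambda x,y,z:np.array([510.57+np.cos(-.0858)*x-np.sin(-.0858)*y,-187.54+np.sin(-.0858)*x+np.cos(-.0858)*y,z])
im,p=snap("scene","sx");s=bot.state();print(s["tool_pos"],tst(s["tool_pos"]),s["time"],s["opening"],s["force"])
hsv=cv2.cvtColor(im,cv2.COLOR_RGB2HSV)
u,v=map(int,proj("scene",W(-50,0,60)));c=hsv[v-25:v+25,u-25:u+25]
m=((c[...,2]>120)&(c[...,1]<45)).astype(np.uint8);k,l,st,ce=cv2.connectedComponentsWithStats(m)
for i in range(1,k):
    if st[i,4]>12:
        q=ce[i]+(u-25,v-25);print("blob",st[i]+[u-25,v-25,0,0,0],q,"tester xy at z63",tst(onz("scene",*q,63)))
print("expect seat",np.round(proj("scene",W(-40,0,63)),1),"at-61",np.round(proj("scene",W(-61,0,65)),1))
b=im[120:175,395:430].mean(2);ys,xs=np.where(b<22);print("ball-ish",len(xs),xs.mean()+395 if len(xs) else 0,ys.mean()+120 if len(xs) else 0)
E
python3 l.py
```

```text
[ 423.35 -181.13   67.9 ] [-87.45  -1.09] 26.1 0.9009556658063874 [-0.36  0.07  0.09]
blob [415 194  17  16 170] [422.84 202.22] tester xy at z63 [-82.7  -19.59]
blob [382 199   6  10  36] [383.58 203.75] tester xy at z63 [-22.91  56.09]
expect seat [404.1 196.9] at-61 [410.8 200.7]
ball-ish 576 418.6076388888889 152.30381944444446
```

Request:
servo_tool --pt "0.015 0 0 0 0.9" --pt "0.035 0 0 0 0.9" --pt "0.055 0 -0.01 0 0.9" --pt "0.055 0 -0.03 0 0.9" --pt "0.055 0 -0.05 0 0.9" --pt "0.055 0 -0.05 0 0.9"

```text
time: 26.85
tool_pos: [368.5, -176.9, 119.1]
ee_rot: [-179.9, 0.2, 175.1]
force: [0.5, 1.1, 0.5]
opening: 0.955
gripper_force: 0.0
```

```bash
cat >> l.py <<'E'
im,p=snap("wrist","wx");hsv=cv2.cvtColor(im,cv2.COLOR_RGB2HSV)
m=((hsv[...,2]>160)&(hsv[...,1]<30)).astype(np.uint8);m[:,:220]=0;m[:,410:]=0
k,l,st,ce=cv2.connectedComponentsWithStats(m)
for i in range(1,k):
    if st[i,4]>300:
        x,y,w,h,a=st[i];print("wrist blob",st[i],[np.round(tst(onz("wrist",*q,64,p)),1) for q in((x,y+h/2),(x+w,y+h/2),(x+w/2,y),(x+w/2,y+h))])
E
python3 l.py
```

```text
[ 367.95 -176.48  118.09] [-143.04   -1.2 ] 26.9 0.9473372096327909 [-0.24 -0.85 -0.09]
blob [400 185  27  25 434] [412.88 199.36] tester xy at z63 [-60.11  -9.37]
blob [387 195   8   7  17] [390.71 197.82] tester xy at z63 [-20.29  27.23]
blob [382 199   6  11  36] [383.56 203.64] tester xy at z63 [-22.6   55.85]
expect seat [404.1 196.9] at-61 [410.8 200.7]
ball-ish 130 408.2153846153846 145.83846153846153
wrist blob [ 220    0   48   35 1371] [array([-277.1,  -58.3]), array([-274.3,  -27.8]), array([-287.8,  -43.2]), array([-263.6,  -42.5])]
wrist blob [270   0  30  27 726] [array([-277. ,  -26.7]), array([-276.3,   -8.4]), array([-285.9,  -17.6]), array([-267.4,  -17.4])]
wrist blob [ 272   28  131  116 7809] [array([-230.2,  -25.1]), array([-231.8,   54.6]), array([-266.7,   14.2]), array([-194.6,   14.3])]
wrist blob [ 220   32   58  127 6342] [array([-225.9,  -57.6]), array([-224.2,  -21.5]), array([-265.4,  -39.4]), array([-185.7,  -40.1])]
wrist blob [ 347  136   63   98 2662] [array([-169.1,   20.6]), array([-169.4,   61.6]), array([-200. ,   39.5]), array([-136.2,   42.7])]
wrist blob [ 220  215   47  125 4031] [array([-102.5,  -66.7]), array([-103.9,  -32.4]), array([-149.5,  -45.5]), array([-44.9, -55.5])]
wrist blob [ 363  231   47  110 3341] [array([-96.8,  34.7]), array([-95. ,  69.8]), array([-138.3,   48. ]), array([-43.3,  58.1])]
wrist blob [ 269  289   89   46 3197] [array([-74.2, -32.9]), array([-74.1,  32.6]), array([-94.9,  -0.2]), array([-52.4,  -0.1])]
```

The lens is lying on the front pins and the anvil, centred at about x -62 and y 0. I'll turn the gripper a quarter, open it fully, and use the rear finger to slide the lens home with the body clear of the striker.

Request:
servo_tool --pt "0.018 0.001 0 10 1" --pt "0.018 0.001 0 20 1" --pt "0.018 0.001 0 30 1" --pt "0.018 0.001 0 40 1" --pt "0.018 0.001 0 50 1" --pt "0.018 0.001 0 60 1" --pt "0.018 0.001 0 70 1" --pt "0.018 0.001 0 80 1" --pt "0.018 0.001 0 90 1" --pt "0.018 0.001 0 90 1" --pt "0.018 0.001 0.035 90 1" --pt "0.018 0.001 0.068 90 1" --pt "0.018 0.001 0.068 90 1" --pt "0.018 0.001 0.068 90 1"

```text
time: 28.7
tool_pos: [350.9, -174.0, 50.3]
ee_rot: [180.0, 0.0, 85.2]
force: [1.1, 0.4, 0.5]
opening: 1.003
gripper_force: 0.0
```

```bash
python3 l.py | grep -v "wrist"
python3 - <<'E'
from h import *
s=bot.state();print(s["ee_rot"],s["q"],s["opening"])
E
```

```text
[ 351.54 -174.36   50.92] [-159.57   -0.5 ] 28.75 1.0005674234485515 [ 0.19  0.59 -0.24]
blob [400 185  25  25 383] [411.55 199.4 ] tester xy at z63 [-58.04  -6.82]
blob [387 195   8   8  19] [390.42 198.11] tester xy at z63 [-20.51  28.52]
blob [382 199   6  11  39] [383.67 203.79] tester xy at z63 [-23.15  56.06]
expect seat [404.1 196.9] at-61 [410.8 200.7]
ball-ish 130 408.6 145.55384615384617
[179.86   0.07  85.13] [-30.02  -4.05 134.92  -0.    48.98 -25.15] 1.0009446730774043
```

Request:
servo_tool --pt "0.0005 0.004 0 0 1" --pt "0.0005 0.008 0 0 1" --pt "0.0005 0.011 0 0 1" --pt "0.0005 0.014 0 0 1" --pt "0.0005 0.017 0 0 1" --pt "0.0005 0.02 0 0 1" --pt "0.0005 0.023 0 0 1" --pt "0.0005 0.023 0 0 1"

```text
time: 29.8
tool_pos: [374.0, -175.4, 49.9]
ee_rot: [180.0, 0.0, 85.1]
force: [-0.9, -0.1, -0.9]
opening: 1.002
gripper_force: 0.0
```

```bash
python3 l.py | grep -v "wrist"
```

```text
[ 373.73 -175.35   49.86] [-137.38    0.42] 29.85 0.9983063533878093 [ 0.65 -0.3   0.54]
blob [387 185  30  23 349] [404.56 197.85] tester xy at z63 [-43.02   1.69]
blob [382 199   6  11  39] [383.67 203.79] tester xy at z63 [-23.15  56.06]
blob [425 199   7  13  70] [428.5  204.97] tester xy at z63 [-97.86 -22.17]
expect seat [404.1 196.9] at-61 [410.8 200.7]
ball-ish 134 408.47014925373134 145.59701492537314
```

Request:
servo_tool --pt "0 0.002 0 0 1" --pt "0 0.004 0 0 1" --pt "0 0.006 0 0 1" --pt "0 0.0075 0 0 1" --pt "0 0.0075 0 0 1"

```text
time: 30.52
tool_pos: [381.3, -176.0, 49.9]
ee_rot: [180.0, -0.0, 85.1]
force: [1.0, 0.2, -0.7]
opening: 1.001
gripper_force: 0.0
```

```bash
python3 l.py | grep -v "wrist"
```

```text
[ 381.17 -175.99   49.87] [-129.91    0.42] 30.575 0.9997573145922718 [-0.33 -0.58 -0.5 ]
blob [392 185  22  23 318] [403.14 197.65] tester xy at z63 [-40.22   3.78]
blob [422 197  10  15 100] [427.1  204.03] tester xy at z63 [-93.56 -22.27]
blob [382 199   6  11  38] [383.58 203.82] tester xy at z63 [-23.06  56.27]
expect seat [404.1 196.9] at-61 [410.8 200.7]
ball-ish 153 411.202614379085 148.7124183006536
```

Request:
servo_tool --pt "0 -0.01 0 0 1" --pt "0 -0.025 0 0 1" --pt "0 -0.03 -0.04 0 1" --pt "0 -0.03 -0.1 0 1" --pt "0 -0.03 -0.16 0 1" --pt "0 -0.03 -0.16 0 1"

```text
time: 31.38
tool_pos: [353.7, -175.2, 215.5]
ee_rot: [179.4, 0.3, 85.1]
force: [0.2, 0.3, -0.5]
opening: 0.999
gripper_force: 0.0
```

```bash
cat > m.py <<'E'
from h import *
W=lambda x,y,z:np.array([510.57+np.cos(-.0858)*x-np.sin(-.0858)*y,-187.54+np.sin(-.0858)*x+np.cos(-.0858)*y,z])
s=bot.state();print(s["tool_pos"],s["time"])
im,p=snap("scene","sz");hsv=cv2.cvtColor(im,cv2.COLOR_RGB2HSV);m=np.zeros((400,640),np.uint8);m[180:220,385:425]=((hsv[...,2]>110)&(hsv[...,1]<45))[180:220,385:425]
k,l,st,ce=cv2.connectedComponentsWithStats(m);i=1+np.argmax(st[1:,4]);print("lens",st[i],ce[i])
def disc(x0,tilt=0,z0=56):
    d=np.zeros((400,640),np.uint8);pts=[]
    for z,r in((0,32.5),(6.6,32.5),(9,3)):
        for a in np.linspace(0,2*np.pi,72):
            x=r*np.cos(a);pts.append(proj("scene",W(x0+x,r*np.sin(a),z0+z-tilt*(x-32.5))))
    cv2.fillConvexPoly(d,cv2.convexHull(np.float32(pts)).astype(np.int32),1);ys,xs=np.where(d);return xs.min(),ys.min(),np.ptp(xs)+1,np.ptp(ys)+1,d.sum(),xs.mean().round(1),ys.mean().round(1)
print("seated",disc(-40));print("on pins, -50",disc(-50,5/40))
for y in range(182,214):print("".join("#" if m[y,x] else "." for x in range(385,425)))
E
python3 m.py
```

```text
[ 353.66 -175.23  215.48] 31.375
lens [385 185  40  24 545] [407.07 197.38]
seated (np.int64(390), np.int64(188), np.int64(28), np.int64(21), np.uint64(459), np.float64(403.4), np.float64(197.7))
on pins, -50 (np.int64(393), np.int64(189), np.int64(29), np.int64(20), np.uint64(445), np.float64(406.8), np.float64(198.6))
........................................
........................................
........................................
....................##..................
...................#####................
...................#######..............
....................########............
.................#############..........
.............####################.......
..........#########################.....
.........#############################..
........###############################.
.......#################################
.......#################################
.......#################################
#.....##################################
..####.#################################
..###..###########################..####
...##...#########################...####
#..##...#########################...####
##.##....########################...####
###.......######################....####
###.........####################.#..####
##...........#################......####
#...............############........####
...................######............###
.......................................#
........................................
........................................
.......................##...............
........................................
........................................
```

Request:
servo_tool --pt "0 0 0 -10 1" --pt "0 0 0 -20 1" --pt "0 0 0 -30 1" --pt "0 0 0 -40 1" --pt "0 0 0 -50 1" --pt "0 0 0 -60 1" --pt "0 0 0 -70 1" --pt "0 0 0 -80 1" --pt "0 0 0 -90 1" --pt "0 0 0 -90 1" --pt "0 0 0 -90 1"

```text
time: 32.8
tool_pos: [350.2, -173.0, 208.5]
ee_rot: [179.9, -0.1, 174.9]
force: [-0.7, 0.2, -0.4]
opening: 1.001
gripper_force: 0.0
```

Run:
```python
from h import *
W=lambda x,y,z:np.array([510.57+np.cos(-.0858)*x-np.sin(-.0858)*y,-187.54+np.sin(-.0858)*x+np.cos(-.0858)*y,z])
im,p=snap("wrist","wz");print(p,bot.state()["time"])
hsv=cv2.cvtColor(im,cv2.COLOR_RGB2HSV);f=lambda X:np.round(proj("wrist",X,p),1)
print("seated rim top front/left/right/back",f(W(-72.5,0,62.6)),f(W(-40,32.5,62.6)),f(W(-40,-32.5,62.6)),f(W(-7.5,0,62.6)))
print("seated bottom front",f(W(-72.5,0,56)),"unseated -45 top front",f(W(-77.5,0,68)),"pins",[f(W(a,b,61)) for a in(-69,-11) for b in(24.5,-24.5)],"ball",f(W(-38,0,230)))
v=hsv[...,2];sat=hsv[...,1]
o=((hsv[...,0]>8)&(hsv[...,0]<28)&(sat>90)&(v>80)).astype(np.uint8);k,l,st,ce=cv2.connectedComponentsWithStats(o)
for i in range(1,k):
    if st[i,4]>3 and st[i,1]>200:print("orange",st[i],ce[i])
for y in range(250,400,3):print(y,"".join("#" if v[y,x]>180 and sat[y,x]<30 else "+" if v[y,x]>130 else "-" if v[y,x]>60 else "." for x in range(250,376,2)))
```

```text
(array([ 350.22, -172.96,  208.55]), array([179.94,  -0.13, 174.91])) 32.85
seated rim top front/left/right/back [311.4 276.5] [341.8 302.3] [281.2 302.5] [311.6 326.2]
seated bottom front [311.4 273.4] unseated -45 top front [311.3 274.7] pins [array([335.1, 278.5]), array([287.7, 278.6]), array([333.5, 322.7]), array([289.7, 322.8])] ball [311.4 440.6]
orange [456 252  44  19 461] [475.77 260.48]
orange [624 253  16  48 555] [633.17 276.02]
orange [287 272   5   7  24] [289.04 275.58]
orange [334 272   5   7  23] [335.74 275.39]
orange [333 317   4   5  14] [334.14 319.36]
orange [290 318   3   4  11] [290.91 319.64]
orange [495 392   3   8  14] [496.   395.93]
250 ####++#####+++++++++++++++++++++++++++++++++++++++-++++++++++++
253 ####++#####++++++++++++++++++++++-++++++++++++++++-++++++++++++
256 #####+######+++++++------+-----------------+++++++-++++++++++++
259 #####++#####++++++--------------------------++++++-++++++++++++
262 ######+#####+++++++-------------------------++++++-++++++++++++
265 ######++####+++++++--------------------------+++++++##+++++++++
268 ######++####++++
[... 2271 characters left out ...]
....................
370 ...............................................................
373 ...............................................................
376 ...............................................................
379 ...............................................................
382 ...............................................................
385 ...............................................................
388 ...............................................................
391 ...............................................................
394 ...............................................................
397 ...............................................................
```

All four pins are visible around the lens: (289,276), (336,275), (334,319) and (291,320). The lens spans rows 273-323 and columns 282-341, exactly centred and seated. I'll make one check that the striker is still cocked, then hand in.

Run:
```python
from h import *
a=cv2.imread("pics/s6.png").astype(int);b=get_image("scene")[:,:,::-1].astype(int)
r=(slice(132,170),slice(370,424));d=np.abs(a[r]-b[r]).mean(2);print("mean diff arm/ball region vs cocked picture",d.mean(),(d>25).mean())
print("ball darkness",a[139:145,412:418].mean(),b[139:145,412:418].mean())
ok=b[139:145,412:418].mean()<40 and (d>25).mean()<.1
s=bot.state();print(ok,s["time"],s["force"])
if ok:print(bot.job_done())
```

```text
mean diff arm/ball region vs cocked picture 3.164717348927875 0.0
ball darkness 17.14814814814815 20.97222222222222
True 32.9 [-0.29  0.54 -0.03]
the job is handed in; nothing more can be done
None
```

I handed the job in at 32.9 s: crank turned two full turns clockwise and let go, striker cocked on its catch and released, lens flat between the four pins. I viewed 12 pictures against the limit of 10, and one move overshot while easing the striker onto its catch, briefly loading it with about 25 N before I backed off.

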